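# Shut the red valve in the bench air box

### The arm

A 6-joint arm with a two-finger parallel gripper is mounted at the origin on the work surface. World frame = base frame: x ahead of the robot, y to its left, z up, the work surface at z = 0. Lengths are in m, angles in rad, forces in N, time in s.
With the tool pointing down it reaches from about 0.225 to 0.875 m from the base axis. Payload 3.4 kg.
Tool frame: the origin (TCP) lies at the very end of the fingers, on their centre line; the grasp point (between the pads) lies 19 mm behind it; z points along the fingers, y is the direction in which the jaws open and shut (so a half turn about z gives the same grasp; the last joint's range is limited). The gripper opens to 85 mm and grips with 20 to 120 N. Pads are 22 mm wide; open, the fingers measure 114 mm over their backs; the gripper's body (76 mm by 85 mm) begins 54 mm behind the grasp point. The pads swing forward as they close: fully open they stand 13 mm farther back than shut.
Start: joints at [-0.121, 0.276, 1.505, -0, 1.361, -0.121], TCP at [0.575, -0, 0.231] pointing down, gripper open.
Joint ranges: [-2.89, 2.89], [-0.75, 2.08], [0.22, 2.7], [-1.18, 4.32], [0.11, 2.71], [-2.7, 2.7]. Speed limits (rad/s): [2.57, 2.57, 3.14, 3.14, 3.14, 3.14].

### API

Orientations are given as a unit quaternion [w, x, y, z].
In Python, from rig import telemetry, optics, order gives the robot as it stands.
- The arm moves only by the shell command python3 -m creep 'ROWS' [FORCE]. ROWS is a JSON object of lists of equal length, an entry for each row: "slide": the shift along the world's x, y, z normalised to -1 to 1, where 1 is 0.15 m, a list of three; "twist": the turn, a rotation vector about the world's x, y, z normalised to -1 to 1, where 1 is 360 degrees, a list of three; "fingers": the gripper's target within -1 to 1 (fully open at 1, half-way at 0, shut at -1). A call has 1 to 20 rows; each row is the pose to reach, as a shift and turn from the pose commanded when the call began, turning the shorter way round; what a row does not reach only later rows make up. A row lasts 1/10 s, in which the tool goes at most 50 mm and 8.59 degrees, less where a joint would pass 70% of its speed; a pose out of reach is approached as far as the arm can. A call with a number of a shift or a turn outside -1 to 1 is refused whole. A call with a gripper value outside its range is refused whole. The fingers move at their own pace and stop on an object; FORCE is the grip in N (left out, the last holds). Time passes only in rows, so rows that repeat a pose let the fingers close. It gives the time, the measured TCP pose, the force and the opening at its end, in the units of the state.
- telemetry.get_state(): the state, without advancing time (a new reading comes with each control period).
- optics.get_image(name): name is "scene" or "side" or "wrist"; returns a dict with "img" (480x640x3 uint8, blue, green, red), "depth" (480x640 float32, m along the optical axis (not along the pixel's ray), 0 where there is no reading), "fovy" (degrees; the focal length in pixels is half the picture's height over the tangent of half this angle, whatever the lens; pixels are square), "cx", "cy" (the principal point, pixels), "world_from_camera" (4x4, takes a point from camera to world coordinates). Camera axes: x right, y down, z forward; pixel columns grow to the right and rows downward; lengths in m; the calibration is good to about 2 mm. A picture is of the moment at which its call begins.
- order.sign_off(): hands the job in, once; it reports no verdict.
The state is a dict: "clock": time; "qpos": joint angles; "qd": joint speeds; "effort": joint torques, N m; "position": TCP position; "ee_rot": TCP orientation; "contact_force": force on the tool from outside, world axes, zero at the start; "moment": the same for the moment, N m; "width": finger opening in m.
Only numpy, scipy, OpenCV 4.12 (cv2) and the standard library are available. Lean on these libraries where they do the work, as an engineer would, in place of code of your own. Each camera call takes 0.05 s, during which the arm holds its last target.

### The job

The red tool's air supply on this electronics bench must be shut off. Push the air box's cover along its guides, all the way to the other end, so that the red valve handle is uncovered, then push the red handle clockwise until it is fully shut, square across its pipe, and move clear. Only push with the fingers: do not lift the cover out of its guides, leave the blue handle as it is, and do not disturb the meter, breadboard, screwdriver or jar.

Things in the scene. Friction and masses are not known exactly. Their poses are not given: they have to be found in the camera images.
- air_box: grey open-topped metal box fixed on the bench, 172 (x) x 312 (y) x 70 mm tall, two bays side by side along y. Origin: centre of its underside; +x points away from the robot, y along its length. Its long sides carry ledges 60 mm above the bench on which the cover slides along y, between dark guide lips 70 mm high; the end walls, also 70 mm, stop the cover.
- cover: loose white plate 156 (x) x 146 (y) x 5 mm, about 0.35 kg, on the ledges over the red valve's bay. Origin: centre of its underside, 60 mm above the bench. Axes as the box. Upright black push rib across its middle: 70 mm in x, 10 mm thick in y, top 92 mm above the bench. Slides about 150 mm along y, with 1 to 4 N, to the far end wall and then lies over the blue valve
- valve_red: brass valve with red handle, fixed in one bay of the air box (which bay varies). Origin: bay centre at bench height; axes as the box. The handle's upright turning axis is at x +30, y -12 mm. The pipe lies along x at y -12 mm, top 25 mm above the bench (valve body 31 mm, stem 40 mm, within 22 mm of the turning axis); else the bay is empty to its floor (4 mm). Bay 140 (x) x 150 mm (y) inside.
- valve_blue: brass valve with blue handle, fixed in one bay of the air box (which bay varies). Origin: bay centre at bench height; axes as the box. The handle's upright turning axis is at x +30, y -12 mm. The pipe lies along x at y -12 mm, top 25 mm above the bench (valve body 31 mm, stem 40 mm, within 22 mm of the turning axis); else the bay is empty to its floor (4 mm). Bay 140 (x) x 150 mm (y) inside.
- handle_red (a joint): angle of the red handle, rad: 0 = wide open, lying along its pipe, pointing to -x of the box frame; grows clockwise seen from above; 1.571 = shut, pointing to +y of the box frame, square across the pipe, against a hard stop. Friction about 0.12 N m (2 to 3 N at the free end); it stays where it is left.
- handle_blue (a joint): angle of the blue handle, rad: 0 = wide open, lying along its pipe, pointing to -x of the box frame; grows clockwise seen from above; 1.571 = shut, pointing to +y of the box frame, square across the pipe, against a hard stop. Friction about 0.12 N m (2 to 3 N at the free end); it stays where it is left.
- handle_red_tip (a point): middle of the free end of the red handle, 49 mm above the bench, 65 mm from its turning axis. The handle is a red plastic bar 14 mm wide and 14 mm tall (42 to 56 mm above the bench).
- handle_blue_tip (a point): middle of the free end of the blue handle, 49 mm above the bench, 65 mm from its turning axis. The handle is a blue plastic bar 14 mm wide and 14 mm tall (42 to 56 mm above the bench).
- meter: handheld frequency meter lying on the bench, 150 x 80 x 34 mm, loose; origin: centre of its underside. Not part of the job
- breadboard: white breadboard lying on the bench, 165 x 56 x 14 mm, loose; origin: centre of its underside. Not part of the job
- screwdriver: screwdriver 180 mm long lying loose on the bench. Not part of the job
- flux_jar: small jar 44 mm across, 45 mm tall with an orange cap, standing loose in front of the air box; origin: centre of its underside. Not part of the job
Not all that is in view belongs to the job. Of the things like the cover, leave any that is purple or yellow; of the rest the larger one is meant.

How it is judged:
By the outcome, as a careful person would: the job done as asked, in the order asked, and still so for the second after the job is handed in, with the robot touching nothing.
It also fails if it takes over 48 s, if anything falls off the work surface, if the arm or the gripper's body presses on something with over 40 N, if the wrist force passes 120 N, or if a joint passes its speed limit or range.

## Working session

There is one attempt and no reset: what is moved stays moved. The work goes in short steps, Python scripts to look and compute and a shell command to move; the robot and the scene stay as the last step left them, time stands still between calls to the robot, and variables do not carry over. Pictures are saved under pics/ and viewed, and the job is handed in when it is done.

```bash
mkdir -p pics; ls; cat > h.py <<'E'
import numpy as np, cv2
from rig import telemetry, optics, order
def grab(n):
    d=optics.get_image(n); return d
def f(d): return 240/np.tan(np.radians(d["fovy"])/2)
def ray(d,u,v,z):
    T=np.array(d["world_from_camera"]); r=T[:3,:3]@np.array([(u-d["cx"])/f(d),(v-d["cy"])/f(d),1]); o=T[:3,3]
    return o+r*(z-o[2])/r[2]
def cloud(d):
    T=np.array(d["world_from_camera"]); v,u=np.mgrid[0:480,0:640]; z=d["depth"]
    p=np.stack([(u-d["cx"])/f(d)*z,(v-d["cy"])/f(d)*z,z],-1)
    return p@T[:3,:3].T+T[:3,3]
def proj(d,p):
    T=np.linalg.inv(np.array(d["world_from_camera"])); c=T[:3,:3]@np.array(p)+T[:3,3]
    return c[0]/c[2]*f(d)+d["cx"], c[1]/c[2]*f(d)+d["cy"]
E
python3 - <<'E'
from h import *
import pickle
for n in ["scene","side","wrist"]:
    d=grab(n); pickle.dump(d,open(n+"0.pkl","wb")); cv2.imwrite(f"pics/{n}0.png",d["img"]); print(n,d["fovy"],np.round(np.array(d["world_from_camera"]),3).tolist())
print(telemetry.get_state())
E
```

```text
pics
scene 47.446695204020116 [[0.386, 0.624, -0.679, 1.394], [0.922, -0.277, 0.27, -0.41], [-0.019, -0.731, -0.683, 0.901], [0.0, 0.0, 0.0, 1.0]]
side 57.08671581940675 [[0.94, -0.168, 0.298, 0.277], [-0.342, -0.49, 0.802, -0.864], [0.011, -0.855, -0.518, 0.594], [0.0, 0.0, 0.0, 1.0]]
wrist 67.33607083199412 [[1.0, -0.0, -0.002, 0.574], [-0.001, -0.956, -0.293, 0.075], [-0.002, 0.293, -0.956, 0.373], [0.0, 0.0, 0.0, 1.0]]
{'clock': 0.15, 'qpos': array([-1.21032785e-01,  2.76472736e-01,  1.50583458e+00,  1.41267446e-05,
        1.36070748e+00, -1.21005737e-01]), 'qd': array([-0.00022734, -0.00203113, -0.00377444, -0.00138044,  0.00059886,
       -0.00021937]), 'effort': array([ 9.65923646e-04, -4.17143512e+01, -2.46032345e+01, -1.26433165e-04,
        7.58384820e-03, -3.43765259e-05]), 'position': array([5.74609564e-01, 2.83199947e-05, 2.30628392e-01]), 'ee_rot': array([-5.64086714e-04,  7.07117210e-01,  7.07095994e-01, -4.32988854e-04]), 'contact_force': array([-0.16693563,  0.14739666, -0.45918549]), 'moment': array([0.0323344 , 0.00551032, 0.04073269]), 'width': 0.08532879033500876}
```

View pics/scene0.png

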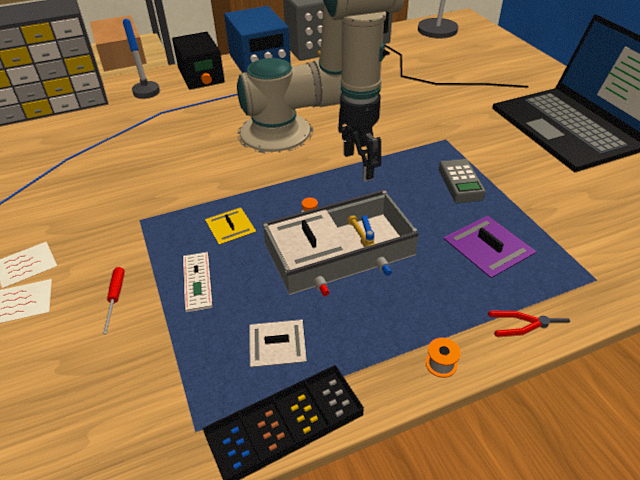

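View pics/side0.png

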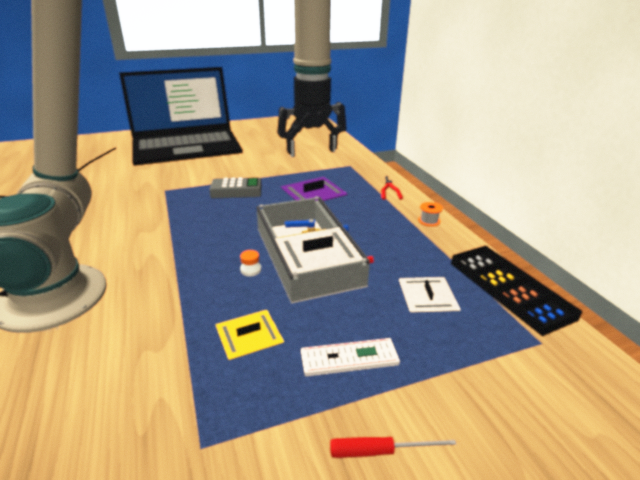

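View pics/wrist0.png

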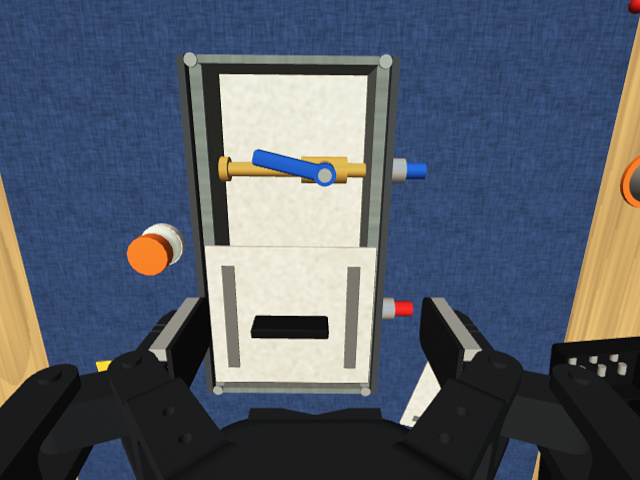

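The cover-like plates in the scene image are:
- a white plate on the box at about (310,235)
- a small white plate on the mat at (277,343)
- a yellow plate at (230,224)
- a purple plate at (490,243)

The one meant should be the larger white plate on the box ledges. I'll confirm that in a crop and measure it.

```bash
python3 - <<'E'
from h import *
import pickle
d=pickle.load(open("wrist0.pkl","rb")); s=pickle.load(open("scene0.pkl","rb"))
cv2.imwrite("pics/crop0.png",cv2.resize(s["img"][180:380,220:440],None,fx=3,fy=3,interpolation=cv2.INTER_CUBIC)[:600])
P=cloud(d)
for n,(u,v) in dict(c1=(190,60),c2=(386,61),c3=(218,390),c4=(366,390)).items(): print(n,P[v,u].round(4),ray(d,u,v,.07).round(4))
def comps(name,m):
    n,l,st,c=cv2.connectedComponentsWithStats(m.astype(np.uint8))
    for i in range(1,n):
        if st[i,4]>60:
            r=cv2.minAreaRect(np.argwhere(l==i)[:,::-1].astype(np.float32)); print(name,st[i],r)
    return l
hsv=cv2.cvtColor(d["img"],cv2.COLOR_BGR2HSV); Z=P[...,2]
for n,(cx,cy,w,h) in dict(rib=(250,310,80,32),).items():
    m=np.zeros((480,640),bool); m[cy:cy+h,cx:cx+w]=d["img"][cy:cy+h,cx:cx+w].max(-1)<60
    q=P[m]; q=q[(q[:,2]>.085)]; print(n,len(q),q.mean(0),q.min(0),q.max(0))
    r=cv2.minAreaRect((q[:,:2]*1000).astype(np.float32)); print(r)
m=(hsv[...,2]>170)&(hsv[...,1]<60)&(abs(Z-.065)<.004); m[:240]=0
q=P[m];print("cover",len(q),cv2.minAreaRect((q[:,:2]*1000).astype(np.float32)),np.median(q[:,2]))
m=(hsv[...,0]>100)&(hsv[...,0]<125)&(hsv[...,1]>170)&(Z>.042)&(Z<.065)
q=P[m];print("blue",len(q),cv2.minAreaRect((q[:,:2]*1000).astype(np.float32)),np.median(q[:,2]))
# small plate sizes in scene
S=cloud(s); hs=cv2.cvtColor(s["img"],cv2.COLOR_BGR2HSV)
m=(hs[...,2]>150)&(hs[...,1]<60); m[:310]=0; m[:,:245]=0;m[:,310:]=0;m[368:]=0
q=S[m];print("small",cv2.minAreaRect((q[:,:2]*1000).astype(np.float32)),np.median(q[:,2]))
E
```

```text
c1 [0.4791 0.1214 0.0721] [0.4784 0.1217 0.07  ]
c2 [0.6281 0.1205 0.0728] [0.6286 0.1209 0.07  ]
c3 [ 0.4763 -0.1816  0.0719] [ 0.4757 -0.1832  0.07  ]
c4 [ 0.6255 -0.1817  0.0716] [ 0.6258 -0.1831  0.07  ]
rib 903 [ 0.55137001 -0.10184573  0.09218644] [ 0.51699385 -0.10884206  0.08502813] [0.58580435 0.07506969 0.37292364]
((546.0047607421875, -18.923500061035156), (68.71634674072266, 183.97650146484375), 3.658529281616211)
cover 17581 ((550.7543334960938, -104.96623992919922), (146.860595703125, 156.15301513671875), 89.37834167480469) 0.06495685748369262
blue 1218 ((555.994384765625, 38.54798126220703), (18.586091995239258, 73.1427230834961), 76.861328125) 0.055658720502893444
small ((1037.737548828125, -344.229248046875), (108.74249267578125, 719.4478759765625), 73.04120635986328) 0.0043700011817762174
```

View pics/crop0.png

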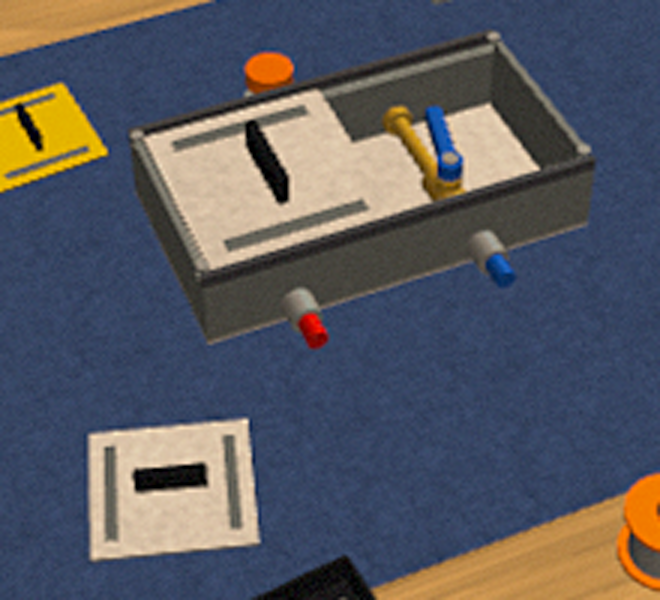

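The crop shows the white plate lying on the box ledges with its rib at about (265,160), and the small white plate on the mat at (175,490). The one on the box measures 147 x 156 mm at z = 0.065, so it is the cover. The rib is at y ≈ -0.105 and the cover has to go toward +y. I'll close the fingers and go behind the rib.

```bash
python3 -m creep '{"slide":[[-0.15,-0.93,-0.6],[-0.15,-0.93,-0.6],[-0.15,-0.93,-0.6],[-0.15,-0.93,-0.6],[-0.15,-0.93,-0.6],[-0.15,-0.93,-0.6],[-0.15,-0.93,-0.6],[-0.15,-0.93,-0.6],[-0.15,-0.93,-0.6],[-0.15,-0.93,-0.6]],"twist":[[0,0,0],[0,0,0],[0,0,0],[0,0,0],[0,0,0],[0,0,0],[0,0,0],[0,0,0],[0,0,0],[0,0,0]],"fingers":[-1,-1,-1,-1,-1,-1,-1,-1,-1,-1]}' 40
python3 - <<'E'
from h import *
for n in ["scene","wrist"]:
    d=grab(n); cv2.imwrite(f"pics/{n}1.png",d["img"])
E
```

```text
clock: 1.15
position: [0.5529, -0.1388, 0.1419]
ee_rot: [0.0, 0.707, 0.708, 0.0]
contact_force: [0.7, 0.4, -0.2]
width: -0.0002
```

View pics/wrist1.png

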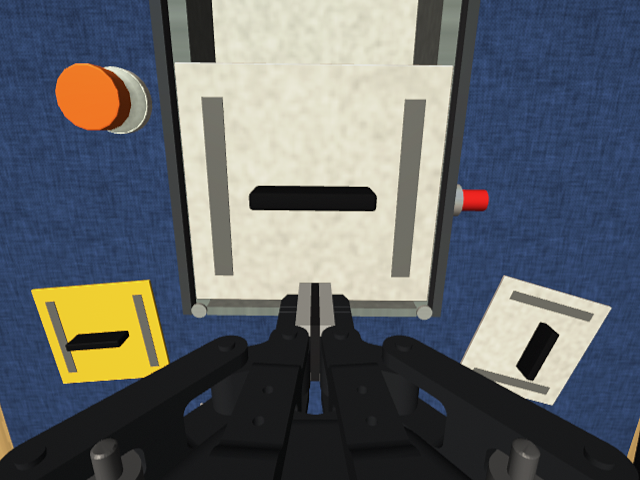

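View pics/scene1.png

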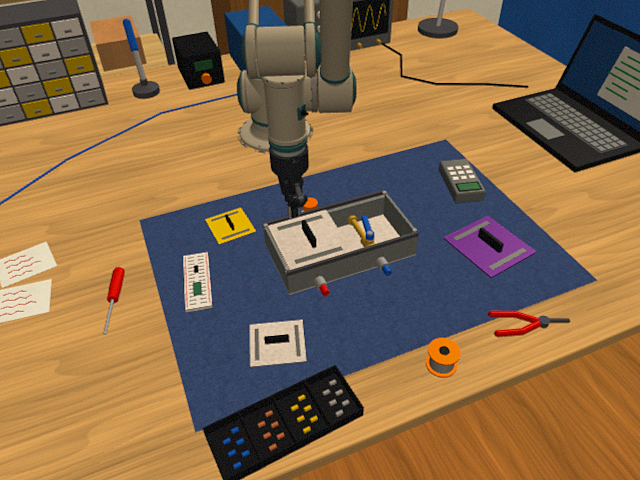

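The fingers, at about (315,290) in the wrist view, are centred behind the rib at (313,200). Next I descend behind it.

```bash
python3 -m creep '{"slide":[[0,0,-0.15],[0,0,-0.3],[0,0,-0.4],[0,0,-0.43],[0,0,-0.43],[0,0.05,-0.43],[0,0.08,-0.43],[0,0.12,-0.43],[0,0.16,-0.43],[0,0.2,-0.43],[0,0.24,-0.43],[0,0.28,-0.43],[0,0.28,-0.43]],"twist":[[0,0,0],[0,0,0],[0,0,0],[0,0,0],[0,0,0],[0,0,0],[0,0,0],[0,0,0],[0,0,0],[0,0,0],[0,0,0],[0,0,0],[0,0,0]],"fingers":[-1,-1,-1,-1,-1,-1,-1,-1,-1,-1,-1,-1,-1]}'
python3 - <<'E'
from h import *
for n in ["scene","wrist"]:
    d=grab(n); cv2.imwrite(f"pics/{n}2.png",d["img"])
E
```

```text
clock: 2.55
position: [0.553, -0.0968, 0.0772]
ee_rot: [0.0, 0.707, 0.707, 0.001]
contact_force: [1.0, -1.7, 0.2]
width: -0.0002
```

View pics/wrist2.png

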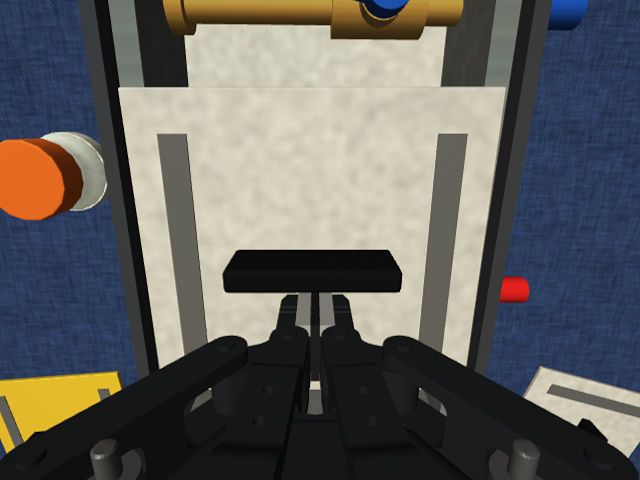

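The wrist view shows the rib at (312,270) touching the fingers. The cover is still square and about 1.7 N is enough to move it. I'll keep pushing, slowly near the end.

```bash
python3 -m creep '{"slide":[[0,0.06,0],[0,0.12,0],[0,0.18,0],[0,0.24,0],[0,0.3,0],[0,0.36,0],[0,0.42,0],[0,0.48,0],[0,0.54,0],[0,0.6,0],[0,0.65,0],[0,0.7,0],[0,0.73,0],[0,0.76,0],[0,0.78,0],[0,0.78,0]],"twist":[[0,0,0],[0,0,0],[0,0,0],[0,0,0],[0,0,0],[0,0,0],[0,0,0],[0,0,0],[0,0,0],[0,0,0],[0,0,0],[0,0,0],[0,0,0],[0,0,0],[0,0,0],[0,0,0]],"fingers":[-1,-1,-1,-1,-1,-1,-1,-1,-1,-1,-1,-1,-1,-1,-1,-1]}'
python3 - <<'E'
from h import *
for n in ["scene","wrist"]:
    d=grab(n); cv2.imwrite(f"pics/{n}3.png",d["img"])
E
```

```text
clock: 4.25
position: [0.5524, 0.0201, 0.0768]
ee_rot: [-0.0, 0.707, 0.707, 0.0]
contact_force: [0.0, 0.1, 0.3]
width: -0.0002
```

View pics/wrist3.png

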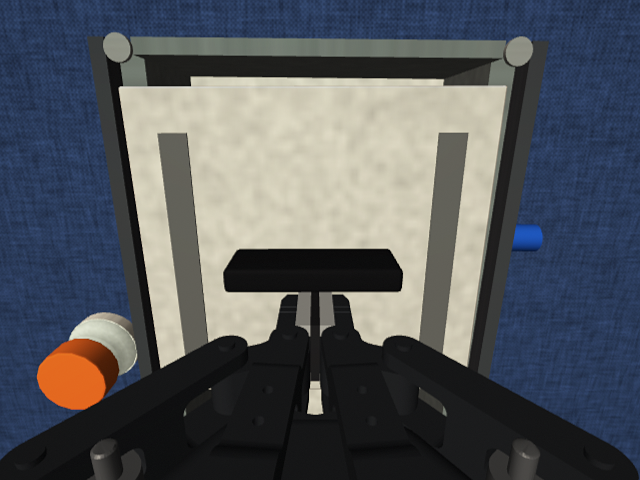

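View pics/scene3.png

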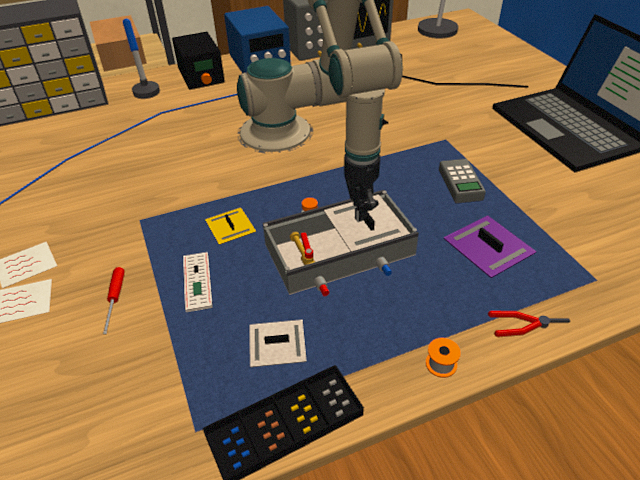

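The cover's leading edge is now close to the far end wall, with a gap still visible at y-pixels 78–86. I'll finish in 2 mm steps and watch the force.

```bash
python3 -m creep '{"slide":[[0,0.013,0],[0,0.026,0],[0,0.04,0],[0,0.053,0],[0,0.053,0]],"twist":[[0,0,0],[0,0,0],[0,0,0],[0,0,0],[0,0,0]],"fingers":[-1,-1,-1,-1,-1]}'
python3 - <<'E'
from h import *
d=grab("wrist"); P=cloud(d)
m=(d["img"].min(-1)>150)&(abs(P[...,2]-.065)<.004)
q=P[m]; print("cover max y",np.percentile(q[:,1],[99,99.9]))
hs=P[40:56,200:440]; h=hs[abs(hs[...,2]-.07)<.006]; print("end wall y", np.percentile(h[:,1],[1,50,99]))
E
```

```text
clock: 4.85
position: [0.5528, 0.0276, 0.0769]
ee_rot: [0.0, 0.707, 0.707, 0.0]
contact_force: [0.7, -1.4, -0.5]
width: -0.0001
cover max y [0.11591117 0.11664991]Traceback (most recent call last):
  File "<stdin>", line 5, in <module>
    return _quantile_unchecked(
        a, q, axis, out, overwrite_input, method, keepdims, weights)
    return _ureduce(a,
                    func=_quantile_ureduce_func,
    ...<5 lines>...
                    overwrite_input=overwrite_input,
                    method=method)
    r = func(a, **kwargs)
    result = _quantile(arr,
                       quantiles=q,
    ...<2 lines>...
                       out=out,
                       weights=wgt)
    slices_having_nans = np.isnan(arr[-1, ...])
                                  ~~~^^^^^^^^^
IndexError: index -1 is out of bounds for axis 0 with size 0
```

```bash
python3 -m creep '{"slide":[[0,0.01,0],[0,0.02,0],[0,0.02,0]],"twist":[[0,0,0],[0,0,0],[0,0,0]],"fingers":[-1,-1,-1]}'
python3 -m creep '{"slide":[[0,0.01,0],[0,0.02,0],[0,0.02,0]],"twist":[[0,0,0],[0,0,0],[0,0,0]],"fingers":[-1,-1,-1]}'
python3 - <<'E'
from h import *
d=grab("wrist"); P=cloud(d); cv2.imwrite("pics/wrist4.png",d["img"])
m=(d["img"].min(-1)>150)&(abs(P[...,2]-.065)<.004)
q=P[m]; print("cover max y",np.percentile(q[:,1],[99,99.9]))
E
```

```text
clock: 5.2
position: [0.5523, 0.0297, 0.0769]
ee_rot: [0.0, 0.707, 0.707, -0.001]
contact_force: [-0.1, -5.4, 0.5]
width: 0.0
clock: 5.5
position: [0.5518, 0.0301, 0.077]
ee_rot: [0.002, 0.706, 0.708, -0.003]
contact_force: [-1.7, -12.0, 2.2]
width: 0.0
cover max y [0.1185286  0.11945281]
```

View pics/wrist4.png

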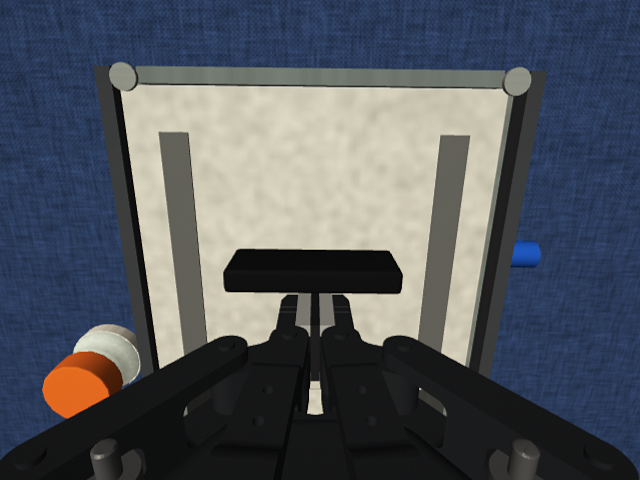

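The cover is hard against the end wall: the force rose to 12 N, the white edge at row 85 meets the wall, and its edge is at y = 0.119. Next I back off, lift, and look at the red handle.

```bash
python3 -m creep '{"slide":[[0,-0.05,0],[0,-0.1,0],[0,-0.1,0.2],[0,-0.2,0.5],[0,-0.5,0.8],[0,-0.8,0.8],[0,-0.95,0.8],[0,-0.95,0.8],[0,-0.95,0.8]],"twist":[[0,0,0],[0,0,0],[0,0,0],[0,0,0],[0,0,0],[0,0,0],[0,0,0],[0,0,0],[0,0,0]],"fingers":[-1,-1,-1,-1,-1,-1,-1,-1,-1]}'
python3 - <<'E'
from h import *
import pickle
for n in ["scene","wrist"]:
    d=grab(n); cv2.imwrite(f"pics/{n}5.png",d["img"]); pickle.dump(d,open(n+"5.pkl","wb"))
P=cloud(d); hsv=cv2.cvtColor(d["img"],cv2.COLOR_BGR2HSV)
m=((hsv[...,0]<8)|(hsv[...,0]>172))&(hsv[...,1]>150)&(P[...,2]>.05)&(P[...,2]<.062)&(P[...,0]<.62)
q=P[m];print("red",len(q),cv2.minAreaRect((q[:,:2]*1000).astype(np.float32)),np.median(q[:,2]))
b=cv2.boxPoints(cv2.minAreaRect((q[:,:2]*1000).astype(np.float32)));print(b)
m=(d["img"].min(-1)>150)&(abs(P[...,2]-.065)<.004)
q=P[m]; print("cover",cv2.minAreaRect((q[:,:2]*1000).astype(np.float32)))
E
```

```text
clock: 6.45
position: [0.5522, -0.1089, 0.1965]
ee_rot: [-0.001, 0.708, 0.706, 0.001]
contact_force: [-0.4, -0.2, -0.0]
width: -0.0001
red 1368 ((554.3121337890625, -111.41959381103516), (19.033987045288086, 74.38223266601562), 76.59131622314453) 0.05567902248322523
[[ 515.92786 -112.05272]
 [ 588.2825  -129.3016 ]
 [ 592.6964  -110.78647]
 [ 520.3418   -93.53758]]
cover ((551.7734985351562, 9.49213981628418), (72.97871398925781, 159.1748809814453), 89.96003723144531)
```

View pics/wrist5.png

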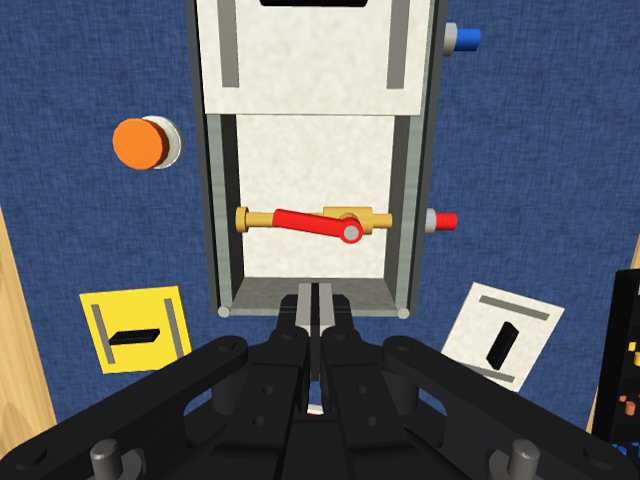

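The wrist view shows the red handle uncovered, from its tip at about (277,217) to its hub at (351,233), at roughly 0.23 rad. I'll fix the turning axis and work out the sweep.

```bash
python3 - <<'E'
from h import *
import pickle
d=pickle.load(open("wrist5.pkl","rb")); P=cloud(d)
print("hub",P[233,351],ray(d,351,233,.057))
print("posts",[P[v,u].round(4) for u,v in [(224,312),(403,313)]], "cover edge",P[110,320].round(4), "-ywall", [P[v,315].round(4) for v in range(272,300,6)])
A=np.array([P[233,351][0],P[233,351][1]])
hsv=cv2.cvtColor(d["img"],cv2.COLOR_BGR2HSV)
m=((hsv[...,0]<8)|(hsv[...,0]>172))&(hsv[...,1]>150)&(P[...,2]>.05)&(P[...,2]<.062)&(P[...,0]<.62)
q=P[m][:,:2]; far=q[np.linalg.norm(q-A,axis=1)>40e-3].mean(0)-A; print("theta",np.arctan2(far[1],-far[0]))
s=telemetry.get_state()["position"]; print(s)
A=np.array([.5812,-.1185]); a,b=14.5,11
for t in np.r_[.0,np.linspace(.23,1.571,10)]:
    r=55-5*t/1.571; u=np.array([-np.cos(t),np.sin(t)]); n=np.array([np.sin(t),np.cos(t)])
    C=A+(r*u-(7+a*np.sin(t)+b*np.cos(t))*n)/1000; print(round(t,2),C.round(4))
E
```

```text
hub [ 0.58113485 -0.11797214  0.0583505 ] [ 0.58127542 -0.11837933  0.057     ]
posts [array([ 0.4764, -0.182 ,  0.0722]), array([ 0.6245, -0.1826,  0.073 ])] cover edge [ 0.5556 -0.0235  0.0641] -ywall [array([ 0.5518, -0.1749,  0.0048]), array([ 0.5518, -0.1818,  0.004 ]), array([ 0.5519, -0.0971,  0.2012]), array([ 0.5519, -0.097 ,  0.2072]), array([ 0.5519, -0.0972,  0.212 ])]
theta 0.19793508904354296
[ 0.5521213  -0.10777183  0.19629107]
0.0 [ 0.5262 -0.1365]
0.23 [ 0.5236 -0.1266]
0.38 [ 0.5229 -0.1196]
0.53 [ 0.5231 -0.1122]
0.68 [ 0.5246 -0.1046]
0.83 [ 0.5272 -0.097 ]
0.98 [ 0.5312 -0.0897]
1.12 [ 0.5366 -0.0829]
1.27 [ 0.5432 -0.0769]
1.42 [ 0.551 -0.072]
1.57 [ 0.5597 -0.0685]
```

The hub is at (0.581, -0.118), which matches box geometry, and the handle is at 0.20–0.23 rad. I'll move to the -y side of the handle near its free end, then descend to z ≈ 0.040.

```bash
python3 -m creep '{"slide":[[-0.09,-0.14,-0.2],[-0.17,-0.27,-0.4],[-0.17,-0.27,-0.64],[-0.17,-0.27,-0.64],[-0.17,-0.27,-0.8],[-0.17,-0.27,-0.9],[-0.17,-0.27,-0.9],[-0.17,-0.27,-0.9]],"twist":[[0,0,0],[0,0,0],[0,0,0],[0,0,0],[0,0,0],[0,0,0],[0,0,0],[0,0,0]],"fingers":[-1,-1,-1,-1,-1,-1,-1,-1]}'
python3 - <<'E'
from h import *
for n in ["scene","wrist"]:
    d=grab(n); cv2.imwrite(f"pics/{n}6.png",d["img"])
E
```

```text
clock: 7.35
position: [0.5281, -0.1489, 0.063]
ee_rot: [0.001, 0.707, 0.708, 0.0]
contact_force: [-0.2, 0.3, -0.1]
width: -0.0001
```

View pics/wrist6.png

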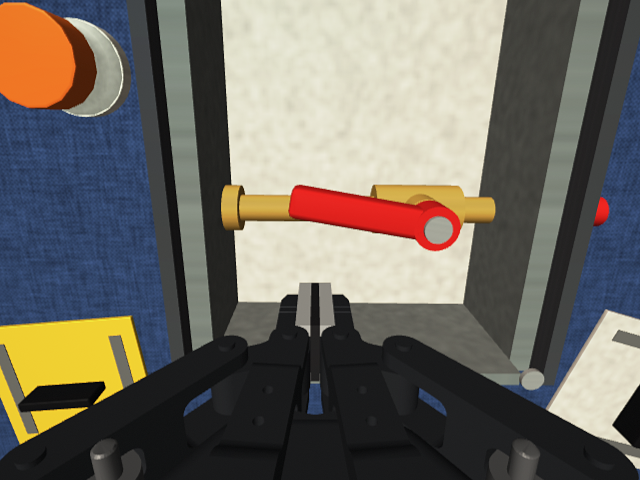

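The fingers at (315,285) are clear on the -y side of the handle at (300,205). I'll descend and start the sweep.

```bash
python3 -m creep '{"slide":[[0,0,-0.1],[-0.01,0,-0.15],[-0.02,0.05,-0.15],[-0.02,0.1,-0.15],[-0.03,0.15,-0.15],[-0.035,0.195,-0.15],[-0.035,0.245,-0.15],[-0.025,0.295,-0.15],[-0.025,0.295,-0.15]],"twist":[[0,0,0],[0,0,0],[0,0,0],[0,0,0],[0,0,0],[0,0,0],[0,0,0],[0,0,0],[0,0,0]],"fingers":[-1,-1,-1,-1,-1,-1,-1,-1,-1]}'
python3 - <<'E'
from h import *
for n in ["scene","wrist"]:
    d=grab(n); cv2.imwrite(f"pics/{n}7.png",d["img"])
E
```

```text
clock: 8.35
position: [0.5232, -0.1042, 0.0394]
ee_rot: [-0.0, 0.707, 0.707, 0.0]
contact_force: [0.3, -0.1, 0.5]
width: 0.0007
```

View pics/wrist7.png

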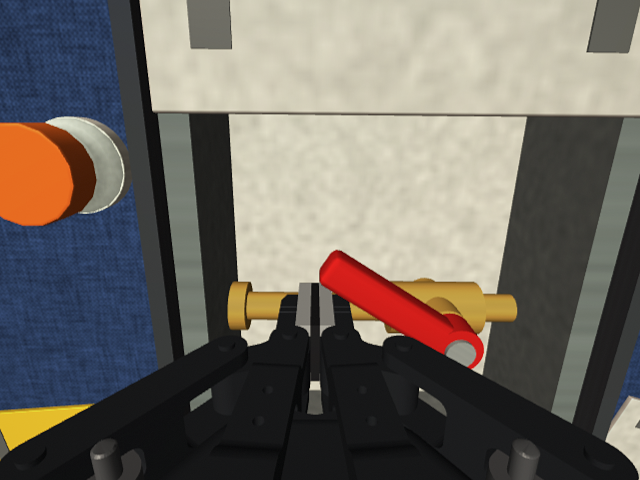

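The handle has turned to about 0.6 rad. The fingertips look slimmer than I assumed, about 18 mm in x, so contact is nearer the handle's end than planned. I'll recompute with a smaller radius.

```bash
python3 - <<'E'
from h import *
s=telemetry.get_state()["position"]; print(s)
A=np.array([.5812,-.1183]); a,b=9.,11
for t in np.linspace(.6,1.571,9):
    r=50; u=np.array([-np.cos(t),np.sin(t)]); n=np.array([np.sin(t),np.cos(t)])
    C=A+(r*u-(7+a*np.sin(t)+b*np.cos(t))*n)/1000; print(round(t,2),C.round(4),((C-s[:2])/.15).round(3))
E
```

```text
[ 0.52271693 -0.10437199  0.03912879]
0.6 [ 0.528  -0.1075] [ 0.035 -0.021]
0.72 [ 0.5297 -0.1012] [0.046 0.021]
0.84 [ 0.5322 -0.095 ] [0.063 0.063]
0.96 [ 0.5357 -0.089 ] [0.087 0.102]
1.09 [ 0.5401 -0.0834] [0.116 0.14 ]
1.21 [ 0.5453 -0.0785] [0.151 0.173]
1.33 [ 0.5514 -0.0742] [0.191 0.201]
1.45 [ 0.558  -0.0708] [0.235 0.224]
1.57 [ 0.5652 -0.0683] [0.283 0.241]
```

```bash
python3 -m creep '{"slide":[[0.02,-0.01,0],[0.045,0.02,0],[0.065,0.06,0],[0.085,0.1,0],[0.115,0.14,0],[0.15,0.17,0],[0.19,0.2,0],[0.19,0.2,0]],"twist":[[0,0,0],[0,0,0],[0,0,0],[0,0,0],[0,0,0],[0,0,0],[0,0,0],[0,0,0]],"fingers":[-1,-1,-1,-1,-1,-1,-1,-1]}'
python3 - <<'E'
from h import *
for n in ["scene","wrist"]:
    d=grab(n); cv2.imwrite(f"pics/{n}8.png",d["img"])
E
```

```text
clock: 9.25
position: [0.5529, -0.0742, 0.0393]
ee_rot: [0.0, 0.707, 0.707, 0.001]
contact_force: [0.4, -0.3, -0.0]
width: 0.0004
```

View pics/wrist8.png

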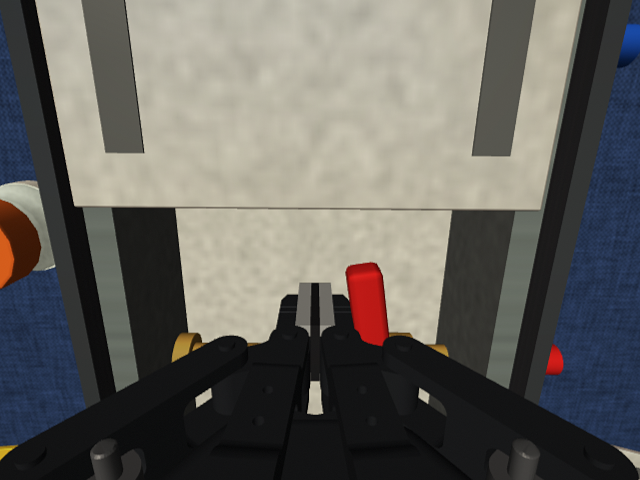

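The handle is nearly square, with its tip at (365,265), and the fingers' right flank is beside it. I'll finish pushing in +x in small steps to the stop.

```bash
python3 -m creep '{"slide":[[0.013,0.01,0],[0.026,0.02,0],[0.04,0.03,0],[0.04,0.03,0]],"twist":[[0,0,0],[0,0,0],[0,0,0],[0,0,0]],"fingers":[-1,-1,-1,-1]}'
python3 -m creep '{"slide":[[0.013,0,0],[0.026,0,0],[0.026,0,0]],"twist":[[0,0,0],[0,0,0],[0,0,0]],"fingers":[-1,-1,-1]}'
```

```text
clock: 9.75
position: [0.5578, -0.0707, 0.0393]
ee_rot: [-0.0, 0.707, 0.707, -0.0]
contact_force: [-1.5, -1.6, 0.3]
width: 0.0002
clock: 10.05
position: [0.5613, -0.0703, 0.0392]
ee_rot: [-0.001, 0.707, 0.707, -0.0]
contact_force: [-2.0, 1.1, 0.9]
width: 0.0003
```

```bash
python3 -m creep '{"slide":[[0.013,0,0],[0.02,0,0],[0.02,0,0]],"twist":[[0,0,0],[0,0,0],[0,0,0]],"fingers":[-1,-1,-1]}'
python3 -m creep '{"slide":[[0.01,0,0],[0.02,0,0],[0.02,0,0]],"twist":[[0,0,0],[0,0,0],[0,0,0]],"fingers":[-1,-1,-1]}'
python3 - <<'E'
from h import *
d=grab("wrist"); cv2.imwrite(f"pics/wrist9.png",d["img"])
E
```

```text
clock: 10.35
position: [0.5615, -0.0702, 0.0391]
ee_rot: [-0.003, 0.707, 0.707, -0.002]
contact_force: [-7.5, 0.1, 5.9]
width: -0.0001
clock: 10.65
position: [0.5616, -0.0701, 0.0391]
ee_rot: [-0.005, 0.707, 0.707, -0.004]
contact_force: [-14.1, 0.3, 10.2]
width: -0.0
```

View pics/wrist9.png

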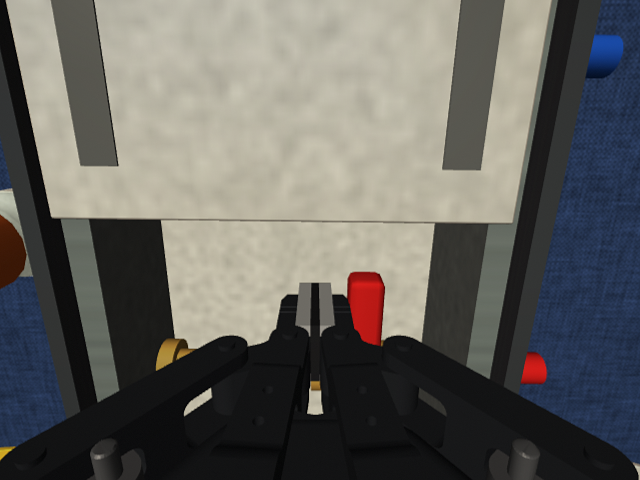

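The force rose to 14 N with no further movement, so the handle is on its stop. I'll back off in -x, lift, and check.

```bash
python3 -m creep '{"slide":[[-0.05,0,0],[-0.12,0,0],[-0.16,0,0],[-0.16,0,0],[-0.16,0,0.15],[-0.16,0,0.4],[-0.16,-0.1,0.7],[-0.16,-0.25,1],[-0.16,-0.25,1],[-0.16,-0.25,1],[-0.16,-0.25,1],[-0.16,-0.25,1]],"twist":[[0,0,0],[0,0,0],[0,0,0],[0,0,0],[0,0,0],[0,0,0],[0,0,0],[0,0,0],[0,0,0],[0,0,0],[0,0,0],[0,0,0]],"fingers":[-1,-1,-1,-1,-1,-1,-1,-1,-1,-1,-1,-1]}'
python3 - <<'E'
from h import *
for n in ["scene","side","wrist"]:
    d=grab(n); cv2.imwrite(f"pics/{n}10.png",d["img"])
P=cloud(d); hsv=cv2.cvtColor(d["img"],cv2.COLOR_BGR2HSV)
m=((hsv[...,0]<8)|(hsv[...,0]>172))&(hsv[...,1]>150)&(P[...,2]>.05)&(P[...,2]<.062)&(P[...,0]<.62)
q=P[m];b=cv2.minAreaRect((q[:,:2]*1000).astype(np.float32));print("red",len(q),b); print(cv2.boxPoints(b))
A=np.array([.5812,-.1183]); far=q[np.linalg.norm(q[:,:2]-A,axis=1)>.035][:,:2].mean(0)-A; print("theta",np.arctan2(far[1],-far[0]))
m=(d["img"].min(-1)>150)&(abs(P[...,2]-.065)<.004); q=P[m]; print("cover -y edge",np.percentile(q[:,1],[.1,1]))
E
```

```text
clock: 11.9
position: [0.5427, -0.1075, 0.1875]
ee_rot: [-0.002, 0.707, 0.707, -0.001]
contact_force: [-0.3, 0.6, -0.3]
width: 0.0002
red 1589 ((579.5534057617188, -90.71611022949219), (19.641162872314453, 74.24364471435547), 2.355004072189331)
[[ 568.2157    -54.02918 ]
 [ 571.2665   -128.21011 ]
 [ 590.8911   -127.403046]
 [ 587.84033   -53.222107]]
theta 1.5635630841439616
cover -y edge [-0.02738195 -0.02548785]
```

View pics/wrist10.png

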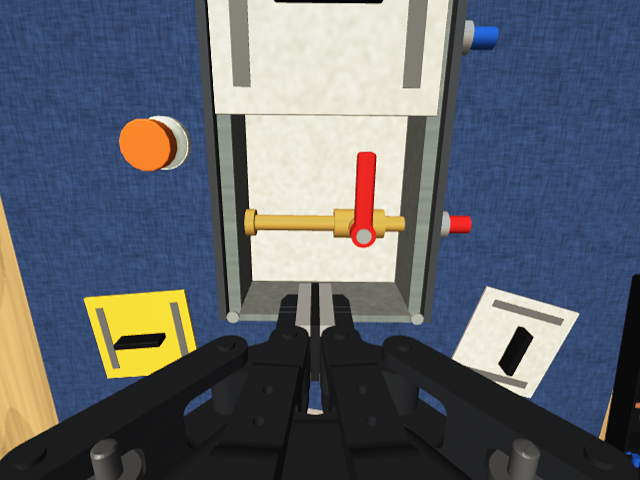

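View pics/scene10.png

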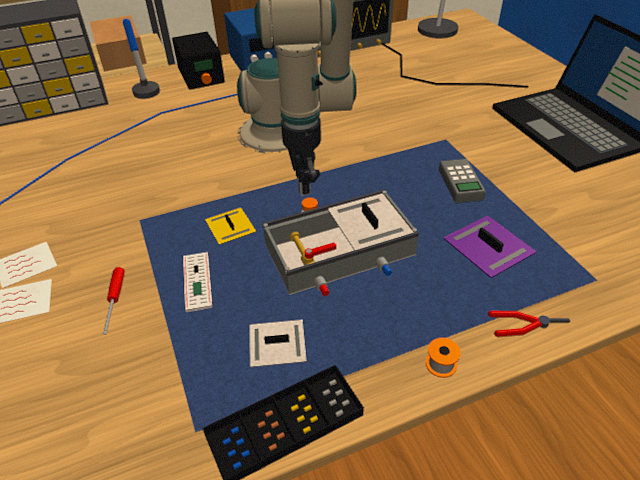

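The handle looks square across the pipe: hub at (363,236), tip at (366,155). The cover is at the far end and the other things look unmoved. I'll do a finer angle check from the top-face edges, plus the cover gap.

```bash
python3 - <<'E'
from h import *
import pickle
d=grab("wrist"); P=cloud(d); hsv=cv2.cvtColor(d["img"],cv2.COLOR_BGR2HSV)
red=((hsv[...,0]<8)|(hsv[...,0]>172))&(hsv[...,1]>150)&(P[...,0]<.62)&(P[...,2]>.0545)&(P[...,2]<.0575)
R=[]
for v in range(158,215):
    u=np.where(red[v])[0]
    if len(u)>8: l,r=ray(d,u[0]-.5,v,.056),ray(d,u[-1]+.5,v,.056); R.append([l[0],r[0],(l[1]+r[1])/2])
R=np.array(R); print("width mm",np.median(R[:,1]-R[:,0])*1e3,R[:,2].min(),R[:,2].max())
for k in (0,1): s=np.polyfit(R[:,2],R[:,k],1); print("edge slope dx/dy",s[0], "x at axis y",np.polyval(s,-.118))
# ledge / box direction: posts
g=[ray(d,233,317,.072),ray(d,417,319,.072)]; print("posts dy/dx",(g[1]-g[0])[1]/(g[1]-g[0])[0])
cv2.imwrite("pics/z.png",cv2.resize(d["img"][100:330,190:480],None,fx=2.6,fy=2.6,interpolation=cv2.INTER_CUBIC))
# compare bystanders in scene
a=pickle.load(open("scene0.pkl","rb"))["img"]; b=grab("scene")["img"]
for n,(x,y,w,h) in dict(meter=(435,155,55,50),bread=(175,245,45,70),screw=(95,260,35,80),jar=(298,195,20,14)).items():
    print(n,np.abs(a[y:y+h,x:x+w].astype(int)-b[y:y+h,x:x+w]).mean().round(2))
E
```

```text
width mm 12.372681629921445 -0.10034766646151655 -0.057263483542660004
edge slope dx/dy 0.0049133678509186325 x at axis y 0.5747133680941834
edge slope dx/dy 0.015007516123286475 x at axis y 0.5866348191395436
posts dy/dx -0.011164814709579772
meter 3.0
bread 2.84
screw 2.82
jar 2.41
```

View pics/z.png

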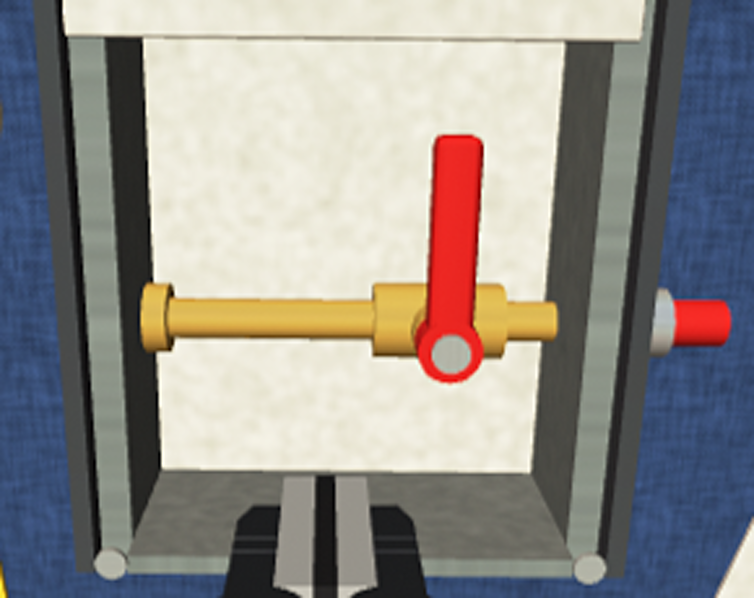

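View pics/side10.png

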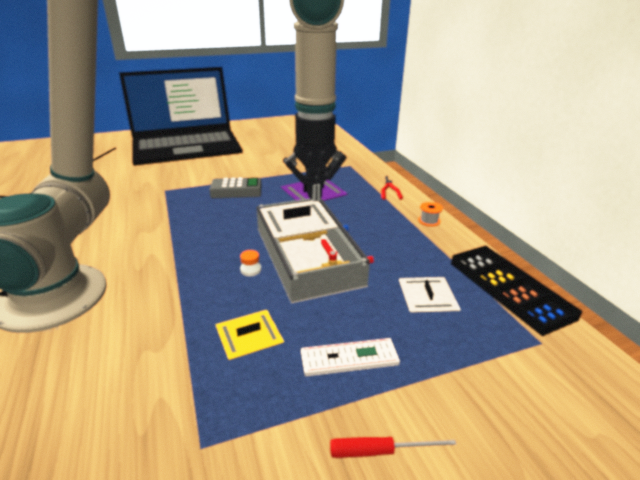

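The mean handle slope is 0.010, against a box yaw of 0.009–0.011, so the handle is square on its stop. The cover spans -0.027 to 0.119, so it is at the end wall. The bystanders are unchanged and the robot touches nothing, so I'm handing in.

```bash
python3 - <<'E'
from h import *
s=telemetry.get_state(); print(s["clock"],s["contact_force"].round(2),abs(s["qd"]).max()); print(order.sign_off())
E
```

```text
12.15 [-0.29 -0.02  0.26] 0.004752882420726126
the job is handed in; nothing more can be done
None
```

The red tool's air supply is shut off, and I handed the job in at 12.2 s. With the fingers closed, I pushed the white cover by its rib to the far end wall. I then swept the red handle clockwise to its stop, backed off and lifted clear.

**Final checks:**
- **Cover:** it stopped at 12 N and spans y = -0.027 to 0.119 m, which puts it against the end wall.
- **Red handle:** it stopped at 14 N and stands square to the box within about 0.01 rad. A cruder colour-centroid estimate gave 1.564 rad in world axes, about 0.016 rad from that; I trusted the edge fit.
- **Other items:** the meter, breadboard, screwdriver and jar look the same as in the first scene picture. I never reached near the blue handle, but it is now under the cover, so I could not see it again.
- **Robot:** it is clear of everything, with about 0 N of contact force.

During the last push on the handle there was also a 10 N upward force. It disappeared when I backed off, and I did not find its cause.

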